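Put the coasters away under the hood of their tray

ROBOT

A 6-joint arm with a two-finger parallel gripper is mounted at the origin on the work surface; the furniture and walls round the work are solid. World frame = base frame: x ahead of the robot, y to its left, z up, the work surface at z = 0. Lengths are in mm, angles in rad, forces in N, time in s.
With the tool pointing down it reaches from about 400 to 925 mm from the base axis. Payload 12.5 kg.
Tool frame: the origin (TCP) lies at the centre of the arm's flange, where the gripper is bolted on; the fingertips stand 190 mm ahead of it and the grasp point (between the pads) lies 171 mm ahead of it; z points along the fingers, y is the line along which they close (so a half turn about z gives the same grasp; the last joint's range is limited). The gripper opens to 95 mm and grips with 3 to 60 N. Pads are 20 mm wide; open, the fingers measure 119 mm over their backs; the gripper's body (75 mm by 180 mm) begins 59 mm behind the grasp point.
Start: joints at [-1.277, 0.491, 1.559, -0, 1.092, -0.106], TCP at [243.29, -575.704, 404.761] pointing down, gripper open.
Joint ranges: [-3.1, 3.1], [-0.84, 2.19], [0.05, 2.79], [-1.13, 4.28], [0.06, 2.93], [-2.69, 2.69]. Speed limits (rad/s): [2.22, 2.22, 2.79, 3.14, 3.14, 3.14].

INTERFACE

Orientations are given as [roll, pitch, yaw] about the fixed x, y, z axes, in that order (R = Rz(yaw) Ry(pitch) Rx(roll)).
In Python, from cell import env, read_camera, search_frame, cut_out gives the robot as it stands. The module is installed in compiled form; this text tells all that it offers.
- The arm moves only by the tool move_arm, never from a script. Its argument "commands" is a list of rows, each a list of 3 entries, a list of its own where there are three numbers: the shift along the world's x, y, z normalised to -1 to 1, where 1 is 0.03 m, then the turn about the world's z normalised to -1 to 1, where 1 is 0.08 rad, then the opening, from -1 (shut) to 1 (fully open), so that 0 is half open. A call has 1 to 20 rows; each row shifts and turns the commanded pose from where the row before left it; what a row does not reach is not made up. A row lasts 1/12 s, in which the tool goes at most 41.7 mm and 7.16 degrees, less where a joint would pass 70% of its speed; a pose out of reach is approached as far as the arm can. A call with a number of a shift or a turn outside -1 to 1 is refused whole. A call with a gripper value outside its range is refused whole. The fingers move at their own pace and stop on an object; the grip force is fixed at half the most. Time passes only in rows, so rows that do not move let the fingers close. It gives the time, the measured TCP pose, the force, the opening and the grip force at its end, in the units of the state.
- env.state(): the state, without advancing time (a new reading comes with each control period).
- read_camera(name): name is "scene" or "top" or "wrist"; returns a dict with "image" (384x512x3 uint8, red, green, blue), "fx", "fy", "cx", "cy" (pixels), "D" ([k1, k2, p1, p2, k3] as OpenCV has them; the pictures are not rectified), "rvec" (rotation vector, rad) and "tvec" (3), from world to camera coordinates, as OpenCV has them. Camera axes: x right, y down, z forward; pixel columns grow to the right and rows downward; lengths in mm; the calibration is good to about 2 mm. A picture is of the moment at which its call begins. There is no depth.
- env.job_done(): hands the job in; it is judged then, once.
Trained networks look in a picture, given as the dict that the camera call returned (one of the last four; its "shot" number tells which), for a name from the list of things; names that differ only in an ending like _2 or _b are one class to them, and where a whole thing is asked for, a point or a joint stands for the part that bears it (a point fixed in the world has none). Each returns a list of dicts, best first, with "confidence" (0 to 1); they miss things now and then, are a little off and sometimes report something else, mostly with a low value. They report only what shows in the picture. A call takes as long as a camera call.
- search_frame(thing, picture): "at" ([column, row] in pixels, amid what is visible of it).
- cut_out(thing, picture): "region" (384x512 bool, what is visible of it) and "at" ([column, row] in pixels, amid what is visible of it).
The state is a dict: "t": time; "joints": joint angles; "qvel": joint speeds; "tau": joint torques, N m; "eef_pos": TCP position; "tcp_rot": TCP orientation; "ft_force": force on the tool from outside, world axes, zero at the start; "moment": the same for the moment, N m; "opening": opening from 0.0 (shut) to 1.0 (fully open); "grip_force": force on a finger pad.
Only numpy, scipy, OpenCV 4.12 (cv2) and the standard library are available. Lean on these libraries where they do the work, as an engineer would, in place of code of your own. Each camera call takes 0.05 s, during which the arm holds its last target. There are 200 camera calls.

TASK

Put the pile of three oblong wooden coasters (not the round ones) away in the small wooden tray with the hood. Lift the three together as one pile, tilt it and slide the lower end in under the hood first, then lay the pile down flat on the tray floor between the walls and let go.

Things in the scene. Friction and masses are not known exactly. Their poses are not given: they have to be found in the camera images.
- coaster_mid_centre (a point): Centre of the middle one of three loose oblong brown wooden coasters lying squarely on one another: the centre of the pile, 15 mm above the worktop at the start. The pile is 90 mm long (x), 56 mm wide (y), 30 mm high (z). Grip it across the 56 mm, low enough to hold all three. A pile of three round coasters, 84 mm across, stands nearby and is not wanted; the piles may be either way round.
- coaster_low_centre (a point): Centre of the lowest oblong coaster, 10 mm below the middle one's, same axes. Each coaster is 90 x 56 x 10 mm, about 35 g. The mouth of the tray, between hood and low wall, is only 84 mm long, so the 90 mm pile goes in only tilted: about 20 degrees, with the end towards the hood low.
- coaster_top_centre (a point): Centre of the top oblong coaster, 10 mm above the middle one's, same axes.
- tray_in (a point): Centre of the inner floor of the fixed pale wooden tray, 6 mm above the worktop. Inside 104 (x) by 72 mm (y), walls 6. +x points from the hooded to the low end, roughly towards the robot; z up. Hood over x -52 to -32 mm, its underside 45 and top 51 mm above this point; cheeks below it to x -31. Low wall at x +52, 16 mm high, with stubs back to x +40. The long sides between are open for fingers.

How it is judged:
By the outcome, as a careful person would: the job done as asked, in the order asked, and still so for the second after the job is handed in, with the robot touching nothing.
It also fails if it takes over 38 s, if anything falls off the work surface, if the arm or the gripper's body presses on something with over 40 N, if the wrist force passes 120 N, or if a joint passes its speed limit or range.

## Working session

There is one attempt and no reset: what is moved stays moved. The work goes in short steps, Python scripts to look and compute and a tool call to move; the robot and the scene stay as the last step left them, time stands still between calls to the robot, and variables do not carry over. Pictures are saved under pics/ and viewed, at most 10 in all, crops included, and the job is handed in when it is done.

Besides the shell and the picture viewer there is one more tool, called after ">>>" in YAML: its name, and indented under it one key for each argument. move_arm: Moves the arm, as the interface text tells. Its arguments: {"type":"object","properties":{"commands":{"type":"array","items":{"type":"array"}}},"required":["commands"]}

```bash
mkdir -p pics; cat > h.py <<'E'
import numpy as np,cv2
from cell import env,read_camera,search_frame,cut_out
def proj(c,P):
    K=np.array([[c['fx'],0,c['cx']],[0,c['fy'],c['cy']],[0,0,1.]])
    return cv2.projectPoints(np.array(P,float).reshape(-1,1,3),np.array(c['rvec'],float),np.array(c['tvec'],float),K,np.array(c['D'],float))[0].reshape(-1,2)
def ray(c,uv,z):
    K=np.array([[c['fx'],0,c['cx']],[0,c['fy'],c['cy']],[0,0,1.]])
    n=cv2.undistortPoints(np.array(uv,float).reshape(-1,1,2),K,np.array(c['D'],float)).reshape(-1,2)
    R=cv2.Rodrigues(np.array(c['rvec'],float))[0];t=np.array(c['tvec'],float).ravel()
    o=-R.T@t; d=np.c_[n,np.ones(len(n))]@R
    return (o+d*((z-o[2])/d[:,2])[:,None])[:,:2]
def save(c,n): cv2.imwrite(f'pics/{n}.png',c['image'][:,:,::-1])
E
python3 - <<'E'
from h import *
ims=[]
for n in ['top','scene']:
    c=read_camera(n); ims.append(c['image'])
    for th in ['coaster_mid_centre','tray_in']:
        for r in cut_out(th,c)[:3]:
            m=r['region'].astype(np.uint8); cs=max(cv2.findContours(m,0,2)[0],key=cv2.contourArea)
            print(n,th,round(r['confidence'],2),np.round(r['at']),m.sum(),np.round(ray(c,[r['at']],15)),np.round(ray(c,cv2.boxPoints(cv2.minAreaRect(cs)),30)).tolist())
        print([ (np.round(r['at']),round(r['confidence'],2)) for r in search_frame(th,c)[:3]])
    print(n, np.round(-cv2.Rodrigues(np.array(c['rvec'],float))[0].T@np.array(c['tvec'],float).ravel()))
cv2.imwrite('pics/a.png',cv2.resize(np.vstack(ims)[:,:,::-1],None,fx=.78,fy=.78))
s=env.state();print(s['tcp_rot'],s['eef_pos'])
E
```

```text
[]
top tray_in 0.71 [184. 201.] 1294 [[442. 164.]] [[393.0, 225.0], [508.0, 194.0], [481.0, 99.0], [366.0, 132.0]]
[(array([182., 198.]), 0.7)]
top [389. -29. 920.]
scene coaster_mid_centre 0.55 [377. 298.] 142 [[ 419. -341.]] [[397.0, -325.0], [407.0, -321.0], [415.0, -369.0], [405.0, -372.0]]
[(array([376., 297.]), 0.73)]
scene tray_in 0.61 [208. 174.] 1345 [[450. 138.]] [[411.0, 265.0], [561.0, 229.0], [457.0, 61.0], [334.0, 98.0]]
[(array([208., 176.]), 0.75)]
scene [ -18. -569.  499.]
[ 3.14157174e+00 -4.43362497e-06  3.99821496e-01] [ 243.2909239  -575.68735607  404.73486947]
```

View pics/a.png

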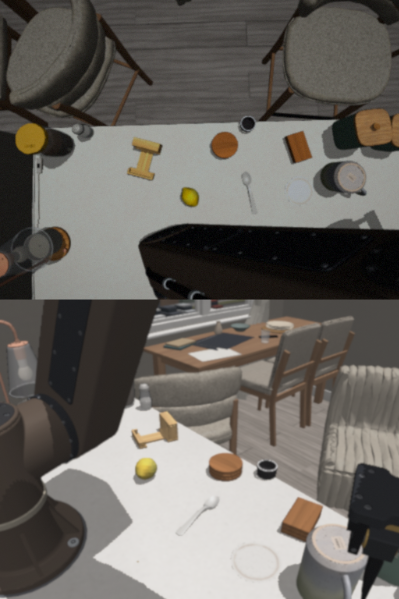

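```bash
python3 - <<'E'
from h import *
c=read_camera('top'); I=c['image']
a=cv2.resize(I[150:260,140:260],None,fx=5,fy=5,interpolation=2)[:,:,::-1]
b=cv2.resize(I[150:260,350:410],None,fx=3,fy=5,interpolation=2)[:,:,::-1]
cv2.imwrite('pics/b.png',np.hstack([a,b]))
h=cv2.cvtColor(I,cv2.COLOR_RGB2HSV)
m=((h[...,1]>110)&(h[...,0]<25)).astype(np.uint8); m[:, :350]=0;m[:,410:]=0;m[:150]=0;m[225:]=0
cs=max(cv2.findContours(m,0,1)[0],key=cv2.contourArea)
r=cv2.minAreaRect(cs);print(r)
for z in (0,15,30): 
  p=ray(c,cv2.boxPoints(r),z);print(z,np.round(p,1).tolist(),p.mean(0))
E
```

```text
((382.0500183105469, 188.1500244140625), (35.73373031616211, 24.033309936523438), 71.56504821777344)
0 [[496.2, -292.4], [514.1, -352.0], [426.8, -375.9], [409.3, -316.7]] [ 461.60232283 -334.23690891]
15 [[494.4, -288.1], [512.1, -346.7], [426.2, -370.2], [409.0, -312.0]] [ 460.422646   -329.25960466]
30 [[492.7, -283.8], [510.0, -341.4], [425.6, -364.6], [408.7, -307.3]] [ 459.24296917 -324.28230041]
```

View pics/b.png

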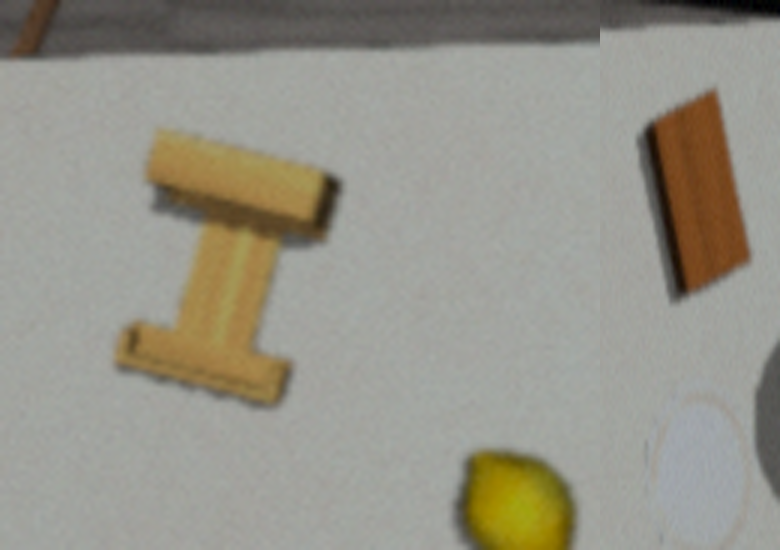

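```bash
python3 - <<'E'
from h import *
from scipy.optimize import least_squares
c=read_camera('top')
def W(p,P):
    P=np.array(P,float);a=p[2];R=np.array([[np.cos(a),-np.sin(a)],[np.sin(a),np.cos(a)]])
    return np.c_[P[:,:2]@R.T+p[:2],P[:,2]]
M=[(-58,-42,57),(-58,42,57),(-32,42,57),(-32,-42,57),(40,-42,22),(40,42,22),(58,-42,22),(58,42,22)]
px=np.array([(158,128),(328,173),(313,224),(148,183),(135,322),(290,362),(117,362),(275,405)])/5+[140,150]-.4
for s in (np.pi-.3,):
    r=least_squares(lambda p:(proj(c,W(p,M))-px).ravel(),[442,164,s],x_scale=[1,1,.01]);print('tray',r.x,np.round(r.fun.reshape(-1,2),1).tolist())
M=[(45,28,30),(45,-28,30),(-45,-28,30),(-45,28,30)]
px=np.array([(655,125),(715,90),(750,260),(685,293)])-[600,0]; px=px/[3,5]+[350,150]-.4
r=least_squares(lambda p:(proj(c,W(p,M))-px).ravel(),[460,-325,.3],x_scale=[1,1,.01]);print('pile',r.x,np.round(r.fun.reshape(-1,2),1).tolist())
E
```

```text
tray [435.6410629  160.48306952   2.86613565] [[0.5, -0.3], [0.4, -0.8], [0.5, -0.4], [-0.4, -0.8], [-1.9, 0.9], [-0.1, 1.4], [-0.2, 0.0], [1.1, -0.1]]
pile [ 4.59541119e+02 -3.27512748e+02  2.64630825e-01] [[-1.0, -0.8], [0.4, -0.3], [0.3, 0.6], [0.4, 0.6]]
```

>>> move_arm:
  commands:
    - [[0.72,0.83,-0.2],-0.16,1]
    - [[0.72,0.83,-0.2],-0.16,1]
    - [[0.72,0.83,-0.2],-0.16,1]
    - [[0.72,0.83,-0.2],-0.16,1]
    - [[0.72,0.83,-0.2],-0.16,1]
    - [[0.72,0.83,-0.2],-0.16,1]
    - [[0.72,0.83,-0.2],-0.16,1]
    - [[0.72,0.83,-0.2],-0.16,1]
    - [[0.72,0.83,-0.2],-0.16,1]
    - [[0.72,0.83,-0.2],-0.16,1]
    - [[0,0,0],0,1]
    - [[0,0,0],0,1]

```text
t: 1.6
eef_pos: [460.2, -325.5, 344.6]
tcp_rot: [-3.141, 0.0, 0.275]
ft_force: [0.2, -1.0, -0.1]
opening: 1.0
grip_force: 0.0
```

```bash
python3 - <<'E'
from h import *
c=read_camera('wrist'); save(c,'w1')
for th in ['coaster_mid_centre']:
    for r in cut_out(th,c)[:3]:
        m=r['region'].astype(np.uint8); cs=max(cv2.findContours(m,0,1)[0],key=cv2.contourArea)
        q=cv2.approxPolyDP(cs,.03*cv2.arcLength(cs,True),True).reshape(-1,2)
        print(r['confidence'],r['at'],m.sum(),q.tolist(),np.round(ray(c,q,30),1).tolist())
print(np.round(proj(c,[(459.5,-327,30)])),env.state()['eef_pos'],env.state()['tcp_rot'])
E
```

```text
[[254. 187.]] [ 459.1088226  -327.08983411  344.94180499] [ 3.14111010e+00 -5.61595456e-05  2.72111570e-01]
```

View pics/w1.png

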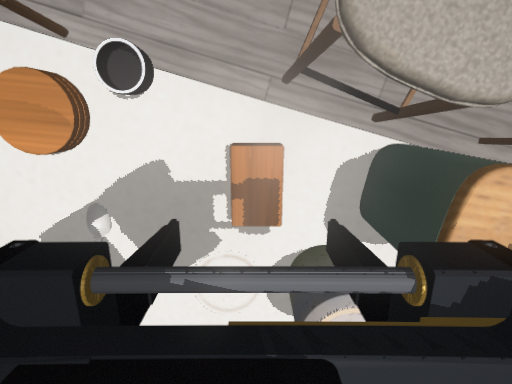

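```bash
python3 - <<'E'
from h import *
c=read_camera('wrist')
p=ray(c,[(232,143),(283,144),(282,227),(232,225)],30);print(p.round(1).tolist(),p.mean(0))
a=.272;R=np.array([[np.cos(a),np.sin(a)],[-np.sin(a),np.cos(a)]])
e=p[0]-p[3]+p[1]-p[2];print(np.arctan2(e[1],e[0]))
o=np.array([459.5,-327])
for z in(0,40,80,120): print(z,'can,mug rel (tool long,lateral)',((ray(c,[(362,190),(385,150),(293,270),(310,250)],z)-o)@R.T).round().tolist())
t=read_camera('top')
I=t['image'];cv2.imwrite('pics/t2.png',cv2.resize(I[100:270,330:500],None,fx=3.5,fy=3.5)[:,:,::-1])
E
```

```text
[[497.0, -294.5], [510.0, -345.0], [422.5, -371.0], [409.9, -316.9]] [ 459.85784216 -331.83737793]
0.2702958048933103
0 can,mug rel (tool long,lateral) [[-13.0, -128.0], [34.0, -149.0], [-119.0, -51.0], [-91.0, -72.0]]
40 can,mug rel (tool long,lateral) [[-2.0, -113.0], [39.0, -131.0], [-95.0, -45.0], [-70.0, -63.0]]
80 can,mug rel (tool long,lateral) [[9.0, -97.0], [44.0, -113.0], [-71.0, -39.0], [-50.0, -54.0]]
120 can,mug rel (tool long,lateral) [[19.0, -81.0], [49.0, -94.0], [-47.0, -32.0], [-30.0, -45.0]]
```

View pics/t2.png

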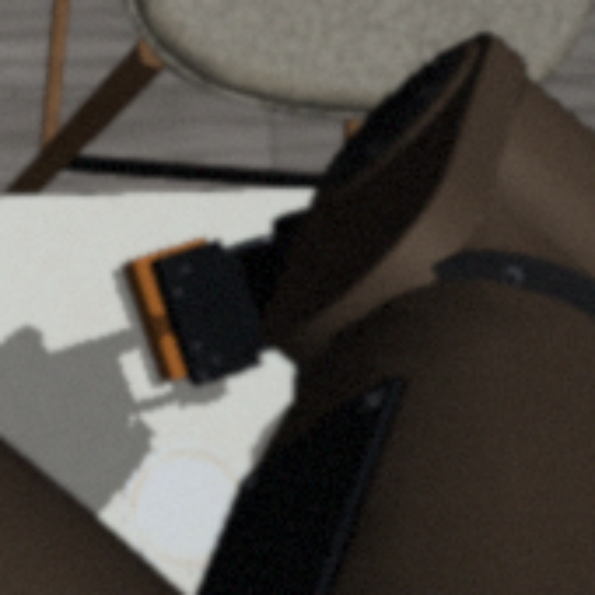

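>>> move_arm:
  commands:
    - [[0,-0.1,-0.6],0,1]
    - [[0,0,-0.6],0,1]
    - [[0,0,-0.6],0,1]
    - [[0,0,-0.6],0,1]
    - [[0,0,-0.6],0,1]
    - [[0,0,-0.6],0,1]
    - [[0,0,-0.6],0,1]
    - [[0,0,-0.6],0,1]
    - [[0,0,-0.15],0,1]
    - [[0,0,-0.1],0,1]
    - [[0,0,0],0,1]
    - [[0,0,0],0,-1]
    - [[0,0,0],0,-1]
    - [[0,0,0],0,-1]
    - [[0,0,0],0,-1]
    - [[0,0,0],0,-1]
    - [[0,0,0],0,-1]
    - [[0,0,0],0,-1]
    - [[0,0,0],0,-1]

```text
t: 3.38
eef_pos: [459.3, -329.7, 193.4]
tcp_rot: [3.141, -0.0, 0.272]
ft_force: [-0.8, -0.3, 3.8]
opening: 0.589
grip_force: 30.0
```

>>> move_arm:
  commands:
    - [[0,0,0.4],0,-1]
    - [[0,0,0.8],0,-1]
    - [[0,0,1],0,-1]
    - [[0,0.4,1],0.4,-1]
    - [[0,0.8,0.6],0.8,-1]
    - [[0,0.85,0],0.8,-1]
    - [[0,0.85,0],0.8,-1]
    - [[0,0.85,0],0.8,-1]
    - [[0,0.85,0],0.8,-1]
    - [[0,0.85,0],0.8,-1]
    - [[0,0.85,0],0.8,-1]
    - [[0,0.85,0],0.8,-1]
    - [[0,0.85,0],0.8,-1]
    - [[0,0.85,0],0.8,-1]
    - [[0,0.85,0],0.8,-1]
    - [[0,0.85,0],0.8,-1]
    - [[0,0.85,0],0.8,-1]
    - [[0,0.85,0],0.8,-1]
    - [[0,0.8,0],0.8,-1]
    - [[0,0.4,0],0.4,-1]

```text
t: 5.05
eef_pos: [458.9, 75.9, 308.0]
tcp_rot: [3.141, -0.0, 1.301]
ft_force: [0.2, 0.7, -1.4]
opening: 0.587
grip_force: 30.0
```

```bash
python3 - <<'E'
from h import *
c=read_camera('wrist'); d=read_camera('scene')
cv2.imwrite('pics/w2.png',np.hstack([cv2.resize(c['image'],(400,300)),cv2.resize(d['image'][100:300,110:376],(400,300))])[:,:,::-1])
s=env.state();print(s['eef_pos'],s['tcp_rot'],s['joints'],s['opening'])
# predicted tray points in wrist (hood top corners, low stub corners)
a=2.866;R=np.array([[np.cos(a),-np.sin(a)],[np.sin(a),np.cos(a)]])
M=np.array([(-58,-42,57),(-58,42,57),(-32,42,57),(-32,-42,57),(40,-42,22),(40,42,22),(58,-42,22),(58,42,22)],float)
P=np.c_[M[:,:2]@R.T+[435.6,160.5],M[:,2]]
print((proj(c,P)*.78125).round().tolist())
E
```

```text
[458.9969776   75.28543268 307.89252711] [ 3.14109095e+00 -1.98911554e-04  1.29901689e+00] [2.04067768e-02 4.09229298e-01 2.04662986e+00 7.26398974e-05
 6.85195768e-01 2.92130028e-01] 0.5874012428861423
[[213.0, 42.0], [211.0, 130.0], [186.0, 130.0], [185.0, 42.0], [121.0, 48.0], [128.0, 125.0], [104.0, 48.0], [112.0, 124.0]]
```

View pics/w2.png

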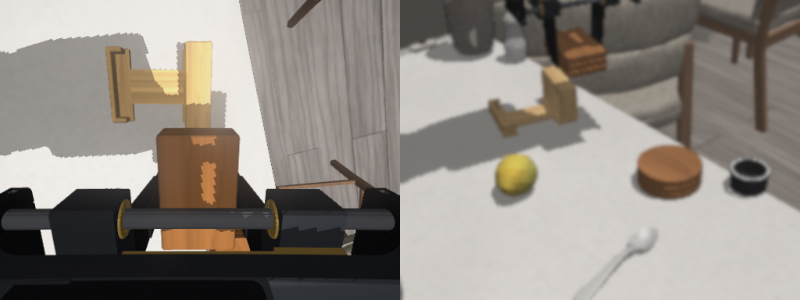

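>>> move_arm:
  commands:
    - [[0,0,-0.8],0,-1]
    - [[0,0,-0.7],0,-1]
    - [[0,0,-0.2],0,-1]
    - [[0,0,-0.2],0,-1]
    - [[0,0,-0.1],0,-1]
    - [[0,0,-0.1],0,-1]
    - [[0,0,-0.1],0,-1]
    - [[0,0,0],0,-1]

```text
t: 5.82
eef_pos: [459.3, 73.2, 241.9]
tcp_rot: [3.141, 0.0, 1.295]
ft_force: [-1.9, -3.0, 2.5]
opening: 0.587
grip_force: 30.0
```

```bash
python3 - <<'E'
from h import *
c=read_camera('wrist'); d=read_camera('scene')
cv2.imwrite('pics/w3.png',np.hstack([cv2.resize(c['image'],(400,300)),cv2.resize(d['image'][120:240,160:320],(400,300))])[:,:,::-1])
s=env.state();print(s['eef_pos'],s['tcp_rot'],s['ft_force'],s['opening'])
E
```

```text
[459.44806383  73.37013255 242.03996682] [ 3.14066365e+00 -1.24921897e-04  1.29504051e+00] [-1.65178086 -2.64484331  1.26305866] 0.5911291280796258
```

View pics/w3.png

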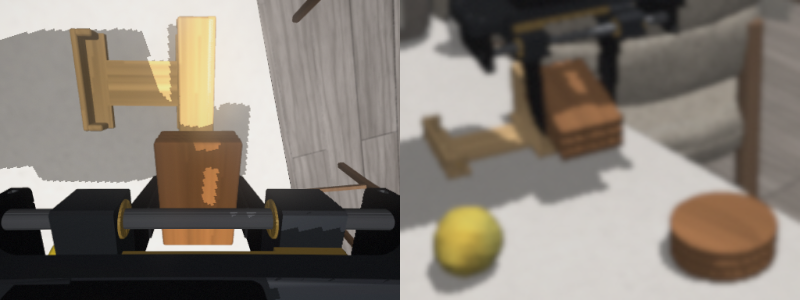

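>>> move_arm:
  commands:
    - [[0,0,-0.1],0,-1]
    - [[0,0,-0.1],0,-1]
    - [[0,0,0],0,-1]
    - [[0,0,0.5],0,-1]
    - [[0,0,1],0,-1]
    - [[0,0,0],0,-1]

```text
t: 6.42
eef_pos: [460.0, 73.8, 284.0]
tcp_rot: [3.136, -0.002, 1.295]
ft_force: [0.3, -0.3, -0.3]
opening: 0.591
grip_force: 30.0
```

```bash
python3 - <<'E'
from h import *
c=read_camera('wrist'); d=read_camera('scene')
cv2.imwrite('pics/w4.png',np.hstack([cv2.resize(c['image'][140:340,180:330],(450,600)),cv2.resize(d['image'][100:220,210:280],(350,600))])[:,:,::-1])
s=env.state();print(s['eef_pos'],s['tcp_rot'],s['ft_force'],s['opening'])
p=s['eef_pos'];a=s['tcp_rot'][2]
u=np.array([np.cos(a),np.sin(a),0]);v=np.array([-u[1],u[0],0]);k=np.array([0,0,1.])
for th in (0,10,15,20,25):
    t=np.radians(th);g=np.array([p[0],p[1],p[2]-171-2])
    def pt(l,w,h): # h relative to rot centre; bottom -17, top +13
        return g+u*(l*np.cos(t)-h*np.sin(t))+v*w+k*(l*np.sin(t)+h*np.cos(t))
    C=[pt(45,28,13),pt(45,-28,13),pt(45,28,-17),pt(45,-28,-17),pt(-45,-28,13),pt(-45,-28,-17)]
    print(th,((proj(c,C[:4])-[180,140])*3).round().tolist(),((proj(d,C)-[210,100])*5+[450,0]).round().tolist())
E
```

```text
[459.43028202  73.72505544 281.29506102] [ 3.13858652e+00 -9.29114449e-04  1.29552458e+00] [-0.18673202 -0.42829003 -1.46535631] 0.5866192789773472
0 [[53.0, 108.0], [383.0, 107.0], [80.0, 77.0], [355.0, 76.0]] [[434.0, 164.0], [557.0, 139.0], [439.0, 228.0], [560.0, 202.0], [644.0, 222.0], [646.0, 289.0]]
10 [[45.0, 135.0], [391.0, 135.0], [73.0, 72.0], [362.0, 72.0]] [[435.0, 149.0], [559.0, 125.0], [436.0, 209.0], [557.0, 183.0], [646.0, 241.0], [642.0, 302.0]]
15 [[42.0, 153.0], [395.0, 152.0], [70.0, 73.0], [366.0, 73.0]] [[436.0, 143.0], [561.0, 119.0], [435.0, 199.0], [556.0, 174.0], [647.0, 251.0], [640.0, 307.0]]
20 [[38.0, 173.0], [399.0, 172.0], [66.0, 76.0], [370.0, 75.0]] [[437.0, 138.0], [562.0, 113.0], [434.0, 190.0], [556.0, 165.0], [647.0, 260.0], [637.0, 311.0]]
25 [[35.0, 195.0], [402.0, 194.0], [62.0, 80.0], [374.0, 80.0]] [[439.0, 133.0], [564.0, 108.0], [433.0, 181.0], [555.0, 156.0], [646.0, 269.0], [635.0, 315.0]]
```

View pics/w4.png

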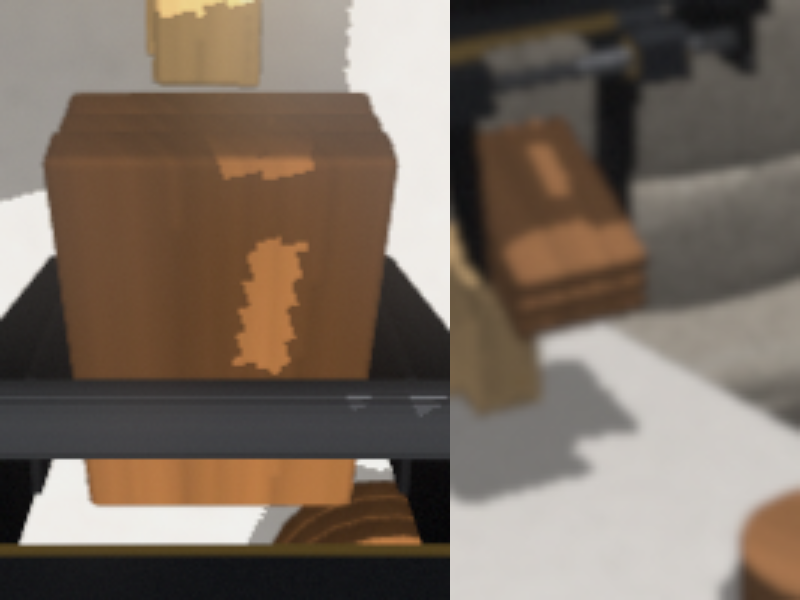

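```bash
cat > fit.py <<'E'
from h import *
from scipy.optimize import least_squares
def fit(c,s,C,px):
    p=s['eef_pos'];a=s['tcp_rot'][2]
    u=np.array([np.cos(a),np.sin(a),0]);v=np.array([-u[1],u[0],0]);k=np.array([0,0,1.])
    g=np.array([p[0],p[1],p[2]-171])
    def f(q):
        t=q[0];P=[g+u*(q[1]+l*np.cos(t)-h*np.sin(t))+v*(w+q[3])+k*(q[2]+l*np.sin(t)+h*np.cos(t)) for l,w,h in C]
        return (proj(c,P)-px).ravel()
    r=least_squares(f,[.2,0,-7,0],x_scale=[.01,1,1,1]);print('tilt deg',np.degrees(r.x[0]),'centre rel grasp point (long,up,lat)',r.x[1:].round(1),np.abs(r.fun).max())
E
python3 - <<'E'
from fit import *
c=read_camera('wrist');s=env.state()
C=[(45,28,15),(45,-28,15),(45,28,-15),(45,-28,-15),(-45,28,15),(-45,-28,15)]
px=np.array([(47,160),(396,160),(72,93),(367,93),(90,505),(350,505)])/3+[180,140]
fit(c,s,C,px)
E
```

```text
tilt deg 16.42071893451716 centre rel grasp point (long,up,lat) [ -2.7 -12.2   0.4] 3.353352263684428
```

>>> move_arm:
  commands:
    - [[0,0,-0.7],0,-1]
    - [[0,0,-0.5],0,-1]
    - [[0,0,-0.15],0,-1]
    - [[0,0,-0.15],0,-1]
    - [[0,0,-0.1],0,-1]
    - [[0,0,-0.05],0,-1]
    - [[0,0,0],0,-1]
    - [[0,0,0.7],0,-1]
    - [[0,0,1],0,-1]
    - [[0,0,0.7],0,-1]
    - [[0,0,0],0,-1]

```text
t: 7.48
eef_pos: [459.8, 73.9, 306.1]
tcp_rot: [3.136, -0.002, 1.296]
ft_force: [0.5, 0.2, -1.0]
opening: 0.588
grip_force: 30.0
```

>>> move_arm:
  commands:
    - [[-0.08,0.15,0],1,-1]
    - [[-0.08,0.15,0],1,-1]
    - [[-0.08,0.16,0],1,-1]
    - [[-0.08,0.16,0],1,-1]
    - [[-0.08,0.16,0],1,-1]
    - [[-0.08,0.16,0],1,-1]
    - [[-0.08,0.16,0],1,-1]
    - [[-0.08,0.16,0],1,-1]
    - [[-0.08,0.16,0],1,-1]
    - [[-0.08,0.16,0],1,-1]
    - [[-0.08,0.16,0],1,-1]
    - [[-0.08,0.16,0],1,-1]
    - [[-0.08,0.16,0],1,-1]
    - [[-0.08,0.16,0],1,-1]
    - [[-0.08,0.16,0],1,-1]
    - [[-0.08,0.16,0],1,-1]
    - [[-0.08,0.16,0],1,-1]
    - [[-0.08,0.16,0],1,-1]
    - [[-0.1,0.16,0],1,-1]
    - [[-0.1,0.16,0],0.6,-1]

```text
t: 9.15
eef_pos: [409.9, 169.4, 302.1]
tcp_rot: [-3.141, -0.001, 2.868]
ft_force: [-0.3, -0.0, -0.9]
opening: 0.588
grip_force: 30.0
```

```bash
python3 - <<'E'
from fit import *
c=read_camera('wrist'); d=read_camera('scene')
cv2.imwrite('pics/w5.png',np.hstack([cv2.resize(c['image'][140:340,180:330],(450,600)),cv2.resize(d['image'][80:260,150:270],(350,600))])[:,:,::-1])
s=env.state();print(s['eef_pos'],s['tcp_rot'],s['ft_force'],s['opening'])
E
```

```text
[409.73893675 169.55222574 302.18440809] [-3.14130604e+00 -7.73710484e-04  2.86517695e+00] [-0.13331795  0.22773066 -1.51539081] 0.5877845931275466
```

View pics/w5.png

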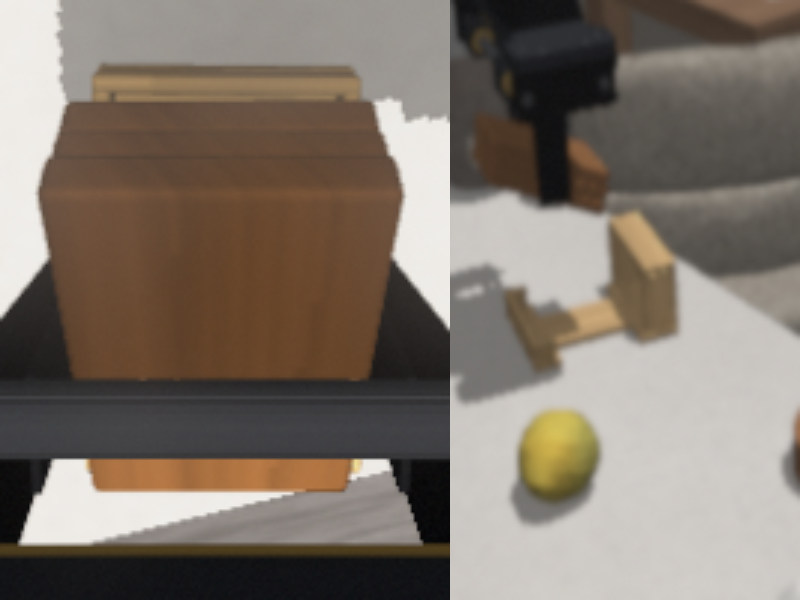

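```bash
python3 - <<'E'
from fit import *
c=read_camera('wrist');s=env.state()
C=[(45,28,15),(45,-28,15),(45,28,-15),(45,-28,-15),(-45,28,15),(-45,-28,15)]
px=np.array([(42,192),(400,192),(70,102),(372,102),(93,490),(348,490)])/3+[180,140]
fit(c,s,C,px); fit(c,s,C[:4],px[:4])
w=ray(c,np.array([(93,68),(360,68)])/3+[180,140],22);print('low wall outer corners-ish z22',w.round(1).tolist())
a=2.866;ux=np.array([np.cos(a),np.sin(a)]);uy=np.array([-ux[1],ux[0]])
for q in list(w)+[s['eef_pos'][:2]]: print('tray frame',(q-[435.6,160.5])@ux,(q-[435.6,160.5])@uy)
E
```

```text
tilt deg 23.475399020001813 centre rel grasp point (long,up,lat) [ -0.6 -12.9   0.7] 3.4149629023634134
tilt deg 16.16699787591377 centre rel grasp point (long,up,lat) [-2.1 -4.   0.7] 0.1895890417923738
low wall outer corners-ish z22 [[366.0, 140.6], [388.3, 219.2]]
tray frame 61.52121149032416 38.096605564830654
tray frame 61.452352448582715 -43.65686349759039
tray frame 27.04670952587452 -1.5068615692813117
```

>>> move_arm:
  commands:
    - [[0,0,-0.6],0,-1]
    - [[0,0,-0.8],0,-1]
    - [[0,0,-0.6],0,-1]
    - [[0,0,-0.4],0,-1]
    - [[0,0,-0.2],0,-1]
    - [[0,0,-0.1],0,-1]
    - [[0,0,0],0,-1]

```text
t: 9.88
eef_pos: [410.2, 169.1, 221.4]
tcp_rot: [-3.141, -0.001, 2.863]
ft_force: [0.1, -0.6, -1.3]
opening: 0.59
grip_force: 30.0
```

```bash
python3 - <<'E'
from fit import *
t=read_camera('top'); d=read_camera('scene')
cv2.imwrite('pics/w6.png',np.hstack([cv2.resize(t['image'][160:240,150:230],(400,400)),cv2.resize(d['image'][110:210,170:270],(400,400))])[:,:,::-1])
s=env.state();print(s['eef_pos'],s['tcp_rot'],s['ft_force'],s['opening'])
E
```

```text
[410.27447103 169.16691176 222.20855878] [3.14114098e+00 6.46704155e-04 2.86328695e+00] [-0.53120446 -0.06497939 -1.25340481] 0.5863741263579797
```

View pics/w6.png

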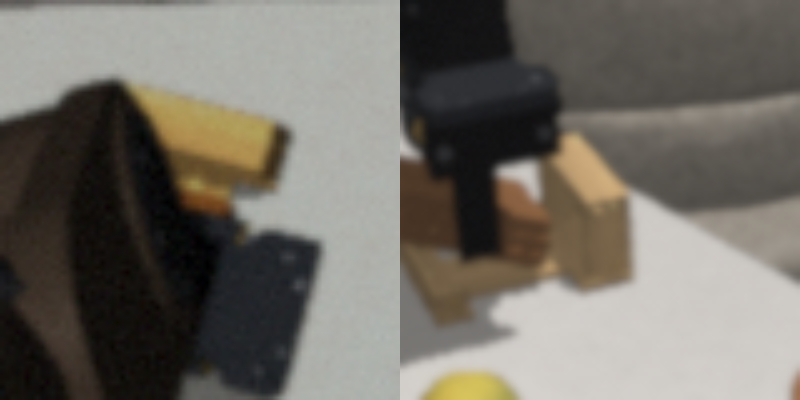

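>>> move_arm:
  commands:
    - [[0,0,-0.15],0,-1]
    - [[0.15,-0.04,0],0,-1]
    - [[0.16,-0.05,0],0,-1]
    - [[0.16,-0.05,0],0,-1]
    - [[0.15,-0.04,0],0,-1]
    - [[0.15,-0.04,0],0,-1]
    - [[0,0,0],0,-1]
    - [[0,0,0],0,-1]

```text
t: 10.65
eef_pos: [433.4, 162.5, 217.3]
tcp_rot: [3.141, 0.0, 2.863]
ft_force: [-0.1, -0.3, -0.8]
opening: 0.593
grip_force: 30.0
```

```bash
python3 - <<'E'
from fit import *
w=read_camera('wrist'); d=read_camera('scene')
cv2.imwrite('pics/w7.png',np.hstack([cv2.resize(w['image'][100:340,150:350],(400,480)),cv2.resize(d['image'][110:210,180:260],(384,480))])[:,:,::-1])
s=env.state();print(s['eef_pos'],s['tcp_rot'],s['ft_force'],s['opening'])
a=2.866;ux=np.array([np.cos(a),np.sin(a)]);uy=np.array([-ux[1],ux[0]])
q=s['eef_pos'][:2];print('tray frame',(q-[435.6,160.5])@ux,(q-[435.6,160.5])@uy)
E
```

```text
[433.00435375 162.58305336 217.22876479] [-3.14149628e+00 -2.96072240e-04  2.86384417e+00] [ 0.14913564  0.0763178  -0.76635131] 0.5896717469710879
tray frame 3.0645319913211635 -1.2981272721154842
```

View pics/w7.png

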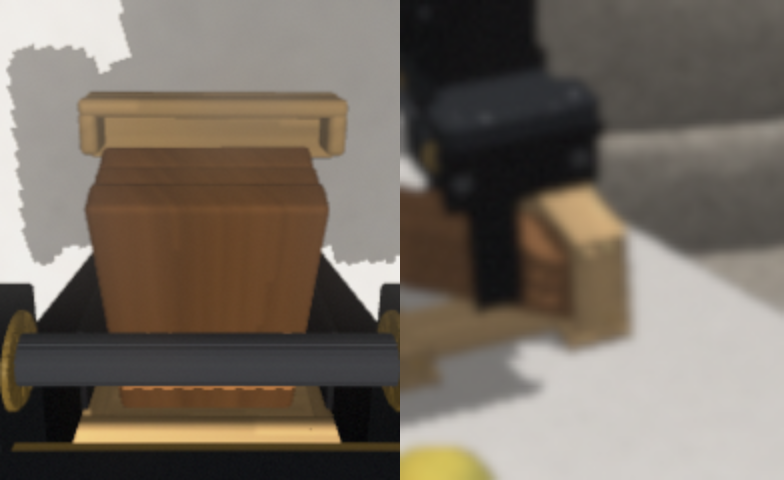

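```bash
python3 - <<'E'
from fit import *
c=read_camera('wrist');s=env.state()
f=lambda P:np.array(P)/2+[150,100]
a=2.866;ux=np.array([np.cos(a),np.sin(a)])
for y,z in((93,22),(100,22),(113,22)): print(y,(ray(c,f([(213,y)]),z)-s['eef_pos'][:2])@ux)
C=[(45,28,15),(45,-28,15),(45,28,-15),(45,-28,-15)]
fit(c,s,C,f([(87,205),(329,205),(102,149),(313,149)]))
E
```

```text
93 [58.09673589]
100 [55.97858901]
113 [52.00627113]
tilt deg 13.513752970994293 centre rel grasp point (long,up,lat) [-1.9  1.4  0.7] 1.6472128229340797
```

>>> move_arm:
  commands:
    - [[0,0,-0.1],0,-1]
    - [[0,0,-0.1],0,-1]
    - [[0,0,-0.1],0,-1]
    - [[0,0,-0.1],0,-1]
    - [[0,0,-0.05],0,-1]
    - [[0,0,0],0,-1]

```text
t: 11.3
eef_pos: [432.7, 162.8, 203.6]
tcp_rot: [-3.141, -0.001, 2.864]
ft_force: [-2.7, 2.0, 4.2]
opening: 0.587
grip_force: 30.0
```

```bash
python3 - <<'E'
from fit import *
w=read_camera('wrist'); d=read_camera('scene')
cv2.imwrite('pics/w8.png',np.hstack([cv2.resize(w['image'][100:340,150:350],(400,480)),cv2.resize(d['image'][110:210,180:260],(384,480))])[:,:,::-1])
s=env.state();print(s['eef_pos'],s['tcp_rot'],s['ft_force'],s['opening'])
E
```

```text
[432.80813299 162.77420506 203.6617752 ] [-3.14141201e+00 -6.60071299e-04  2.86413619e+00] [-2.46297371  1.33017918  2.87143902] 0.5901290986783566
```

View pics/w8.png

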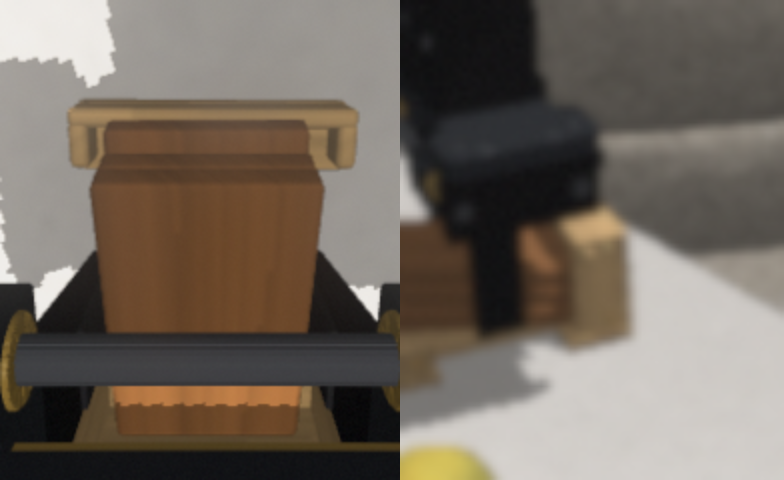

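```bash
python3 - <<'E'
from fit import *
c=read_camera('wrist');s=env.state()
cv2.imwrite('pics/w9.png',cv2.resize(c['image'][140:200,185:325],(798,342),interpolation=2)[:,:,::-1])
f=lambda P:np.array(P)/2+[150,100]
a=2.866;ux=np.array([np.cos(a),np.sin(a)])
for n,P in dict(edge=[(106,122),(307,122)],mid=[(97,170),(320,170)],top=[(92,186),(324,186)]).items():
  for z in range(4,60,4):
    r=ray(c,f(P),z); print(n,z,np.linalg.norm(r[0]-r[1]).round(1),((r.mean(0)-s['eef_pos'][:2])@ux).round(1)) if abs(np.linalg.norm(r[0]-r[1])-56)<3 else 0
E
```

```text
edge 20 57.8 51.3
edge 24 56.4 51.9
edge 28 55.0 52.6
edge 32 53.6 53.2
mid 40 57.6 42.0
mid 44 56.0 43.0
mid 48 54.4 44.0
top 44 58.7 38.8
top 48 57.0 40.0
top 52 55.3 41.1
top 56 53.6 42.2
```

View pics/w9.png

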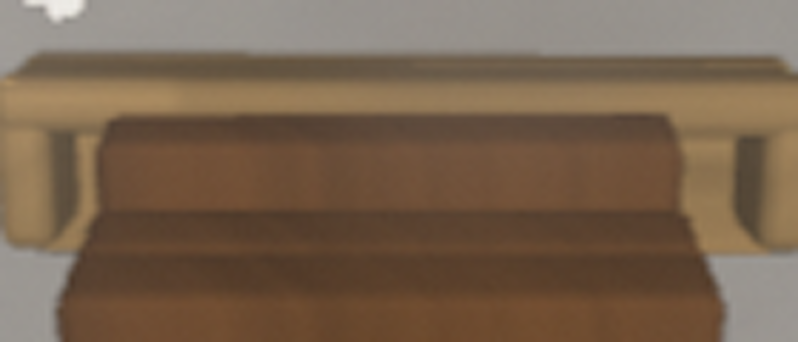

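>>> move_arm:
  commands:
    - [[0.05,-0.01,0],0,-1]
    - [[0.05,-0.02,0],0,-1]
    - [[0,0,-0.04],0,-1]
    - [[-0.02,0,-0.04],0,-1]
    - [[-0.02,0.01,-0.04],0,-1]
    - [[0,0,-0.03],0,-1]
    - [[0,0,0],0,-1]

```text
t: 12.03
eef_pos: [435.6, 161.9, 199.9]
tcp_rot: [3.14, 0.002, 2.864]
ft_force: [-1.0, -0.2, 12.5]
opening: 0.587
grip_force: 30.0
```

```bash
python3 - <<'E'
from fit import *
c=read_camera('wrist');d=read_camera('scene');s=env.state();print(s['eef_pos'],s['ft_force'])
cv2.imwrite('pics/w10.png',np.vstack([cv2.resize(c['image'][140:200,185:325],(600,257),interpolation=2),cv2.resize(d['image'][140:200,170:270],(600,330),interpolation=2)])[:,:,::-1])
E
```

```text
[435.61123417 161.92010311 199.8516823 ] [-1.23290978 -0.98403817 12.2149009 ]
```

View pics/w10.png

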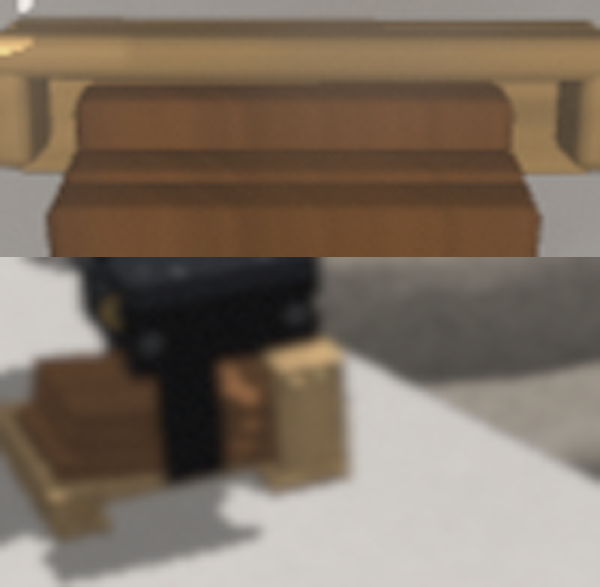

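>>> move_arm:
  commands:
    - [[0,0,0],0,0.5]
    - [[0,0,0],0,0.5]
    - [[0,0,0],0,0.5]
    - [[0,0,0],0,0.5]
    - [[0,0,0],0,0.5]
    - [[0,0,0],0,0.5]

```text
t: 12.63
eef_pos: [435.0, 162.0, 199.2]
tcp_rot: [3.142, -0.0, 2.864]
ft_force: [0.6, 0.5, -0.2]
opening: 0.749
grip_force: 0.0
```

```bash
cat > band.py <<'E'
from fit import *
# brightness profile along the tray axis at the low end: steps = coaster edges
c=read_camera('wrist');s=env.state();a=2.866;ux=np.array([np.cos(a),np.sin(a)])
print(s['eef_pos'],s['ft_force'],s['opening'])
g=c['image'][130:215,245:268].astype(float).mean(1)
print([(i+130,*v.round().astype(int)) for i,v in enumerate(g)][::2])
pr=lambda x,z:proj(c,[(*(np.array(s['eef_pos'][:2])+x*ux),z)])[0,1].round(1)
for x in (36,40,44,48,52): print(x,'rows at z 36,26,16,6:',[pr(x,z) for z in(36,26,16,6)])
E
python3 band.py
```

```text
[435.00965191 162.02249284 199.18508313] [ 0.17725921 -1.11268658 -0.06825358] 0.7475918839597293
[(130, np.int64(154), np.int64(149), np.int64(144)), (132, np.int64(153), np.int64(148), np.int64(143)), (134, np.int64(153), np.int64(148), np.int64(143)), (136, np.int64(153), np.int64(148), np.int64(142)), (138, np.int64(153), np.int64(148), np.int64(142)), (140, np.int64(153), np.int64(148), np.int64(142)), (142, np.int64(153), np.int64(148), np.int64(142)), (144, np.int64(153), np.int64(147), np.int64(141)), (146, np.int64(133), np.int64(123), np.int64(111)), (148, np.int64(107), np.int64(92), np.int64(74)), (150, np.int64(116), np.int64(99), np.int64(78)), (152, np.int64(145), np.int64(120), np.int64(89)), (154, np.int64(153), np.int64(126), np.int64(92)), (156, np.int64(149), np.int64(123), np.int64(90)), (158, np.int64(141), np.int64(116), np.int64(85)), (160, np.int64(119), np.int64(97), np.int64(73)), (162, np.int64(116), np.int64(86), np.int64(64)), (164, np.int64(117), np.int64(87), np.int64(64)), (166, np.int64(117), np.int64(86), np.int64(63)), (168, np.int64(115), np.int64
[... 977 characters left out ...]
int64(112), np.int64(76), np.int64(47)), (210, np.int64(112), np.int64(75), np.int64(46)), (212, np.int64(112), np.int64(76), np.int64(46)), (214, np.int64(112), np.int64(76), np.int64(46))]
36 rows at z 36,26,16,6: [np.float64(196.1), np.float64(191.1), np.float64(186.6), np.float64(182.7)]
40 rows at z 36,26,16,6: [np.float64(188.7), np.float64(184.1), np.float64(180.0), np.float64(176.4)]
44 rows at z 36,26,16,6: [np.float64(181.2), np.float64(177.0), np.float64(173.3), np.float64(170.0)]
48 rows at z 36,26,16,6: [np.float64(173.5), np.float64(169.8), np.float64(166.5), np.float64(163.5)]
52 rows at z 36,26,16,6: [np.float64(165.7), np.float64(162.5), np.float64(159.6), np.float64(157.0)]
```

>>> move_arm:
  commands:
    - [[0,0,0.15],0,0.5]
    - [[0,0,0.15],0,0.5]
    - [[0,0,0],0,-1]
    - [[0,0,0],0,-1]
    - [[0,0,0],0,-1]
    - [[0,0,0],0,-1]
    - [[0,0,0],0,-1]
    - [[-0.06,0.02,0],0,-1]
    - [[-0.06,0.02,0],0,-1]
    - [[-0.06,0.02,0],0,-1]
    - [[-0.06,0.01,0],0,-1]
    - [[-0.06,0.02,0],0,-1]
    - [[0,0,0],0,-1]
    - [[0,0,0],0,-1]

```text
t: 13.85
eef_pos: [427.7, 164.3, 208.7]
tcp_rot: [3.139, 0.006, 2.864]
ft_force: [13.7, -13.6, 1.7]
opening: 0.587
grip_force: 30.0
```

```bash
sed -i 's/print(\[(i+130.*/print([(i+130,int(v[0])) for i,v in enumerate(g)][12:60])/' band.py; python3 band.py
```

```text
[427.74878876 164.28858792 208.68431433] [ 13.16667857 -12.62512142   0.70355159] 0.5826352326707795
[(142, 152), (143, 152), (144, 152), (145, 152), (146, 151), (147, 152), (148, 152), (149, 152), (150, 151), (151, 151), (152, 151), (153, 150), (154, 135), (155, 111), (156, 121), (157, 106), (158, 107), (159, 114), (160, 133), (161, 144), (162, 150), (163, 152), (164, 150), (165, 148), (166, 145), (167, 136), (168, 120), (169, 90), (170, 94), (171, 105), (172, 105), (173, 88), (174, 90), (175, 96), (176, 107), (177, 112), (178, 114), (179, 116), (180, 116), (181, 115), (182, 115), (183, 115), (184, 115), (185, 115), (186, 115), (187, 114), (188, 115), (189, 114)]
36 rows at z 36,26,16,6: [np.float64(189.6), np.float64(185.1), np.float64(181.1), np.float64(177.5)]
40 rows at z 36,26,16,6: [np.float64(182.6), np.float64(178.5), np.float64(174.8), np.float64(171.5)]
44 rows at z 36,26,16,6: [np.float64(175.4), np.float64(171.7), np.float64(168.4), np.float64(165.4)]
48 rows at z 36,26,16,6: [np.float64(168.2), np.float64(164.9), np.float64(161.9), np.float64(159.3)]
52 rows at z 36,26,16,6: [np.float64(160.8), np.float64(157.9), np.float64(155.3), np.float64(153.0)]
```

>>> move_arm:
  commands:
    - [[0.04,-0.01,0],0,0.5]
    - [[0,0,0],0,0.5]
    - [[0,0,0],0,0.5]
    - [[0,0,-0.15],0,0.5]
    - [[0,0,-0.15],0,0.5]
    - [[0,0,0],0,-1]
    - [[0,0,0],0,-1]
    - [[0,0,0],0,-1]
    - [[0,0,0],0,-1]
    - [[0,0,0],0,-1]
    - [[0.06,-0.02,0],0,-1]
    - [[0.06,-0.02,0],0,-1]
    - [[0.06,-0.01,0],0,-1]
    - [[0,0,0],0,-1]
    - [[0,0,0],0,-1]

```text
t: 15.15
eef_pos: [432.7, 162.8, 199.3]
tcp_rot: [3.141, 0.0, 2.864]
ft_force: [0.2, -0.3, -1.1]
opening: 0.587
grip_force: 30.0
```

```bash
python3 band.py
```

```text
[432.60788015 162.87017673 199.2417211 ] [ 0.43714399 -0.26620749 -0.52615936] 0.5862293633071941
[(142, 152), (143, 152), (144, 152), (145, 152), (146, 152), (147, 152), (148, 152), (149, 145), (150, 123), (151, 113), (152, 106), (153, 106), (154, 111), (155, 127), (156, 143), (157, 149), (158, 152), (159, 151), (160, 149), (161, 147), (162, 143), (163, 134), (164, 127), (165, 132), (166, 143), (167, 142), (168, 142), (169, 142), (170, 138), (171, 118), (172, 89), (173, 92), (174, 97), (175, 87), (176, 89), (177, 95), (178, 100), (179, 89), (180, 87), (181, 89), (182, 98), (183, 108), (184, 110), (185, 113), (186, 114), (187, 114), (188, 114), (189, 114)]
36 rows at z 36,26,16,6: [np.float64(195.8), np.float64(190.8), np.float64(186.4), np.float64(182.4)]
40 rows at z 36,26,16,6: [np.float64(188.4), np.float64(183.8), np.float64(179.7), np.float64(176.1)]
44 rows at z 36,26,16,6: [np.float64(180.9), np.float64(176.7), np.float64(173.0), np.float64(169.8)]
48 rows at z 36,26,16,6: [np.float64(173.2), np.float64(169.5), np.float64(166.2), np.float64(163.3)]
52 rows at z 36,26,16,6: [np.float64(165.5), np.float64(162.2), np.float64(159.3), np.float64(156.8)]
```

>>> move_arm:
  commands:
    - [[0,0,0],0,0.6]
    - [[0,0,0],0,0.6]
    - [[0,0,0],0,0.6]
    - [[0,0,0],0,0.6]
    - [[0,0,0],0,0.6]
    - [[0,0,0.2],0,0.6]
    - [[0,0,0.5],0,0.6]
    - [[0,0,0.8],0,0.6]
    - [[0,0,0.8],0,0.6]
    - [[0,0,0.8],0,0.6]
    - [[0,0,0.8],0,0.6]
    - [[0,0,0.5],0,0.6]
    - [[0,0,0],0,0.6]
    - [[0,0,0],0,0.6]

```text
t: 16.37
eef_pos: [432.3, 162.9, 331.9]
tcp_rot: [3.141, 0.002, 2.864]
ft_force: [0.1, 0.1, 0.0]
opening: 0.8
grip_force: 0.0
```

```bash
python3 - <<'E'
from fit import *
c=read_camera('wrist');d=read_camera('scene');s=env.state()
a=2.866;ux=np.array([np.cos(a),np.sin(a)]);uy=np.array([-ux[1],ux[0]])
print(s['eef_pos'],s['ft_force'],s['opening'])
for n in ('coaster_mid_centre','tray_in'):
  for r in cut_out(n,c)[:2]:
    m=r['region'];ys,xs=np.nonzero(m);w=ray(c,[r['at']],36 if n[0]=='c' else 6)[0]-[435,161]
    print(n,r['confidence'],r['at'],m.sum(),xs.min(),xs.max(),ys.min(),ys.max(),w@ux,w@uy)
  print(n,'scene',[(r['at'],r['confidence']) for r in search_frame(n,d)[:2]])
P=lambda x,y,z:np.array([*(np.array([435.,161.])+x*ux+y*uy),z])
print('expected top face corners',proj(c,[P(45,28,36),P(45,-28,36),P(-32,28,36),P(-32,-28,36)]).round().tolist(),'scene c',proj(d,[P(0,0,21)]).round())
g=c['image'][:,245:268].astype(int).mean(1);print([(i,*map(int,g[i])) for i in range(0,384,8)])
E
```

```text
[432.34313782 162.83359226 330.64727295] [-0.22692187 -0.83972908  0.52555342] 0.7984181610388544
coaster_mid_centre 0.51 [251.1, 144.8] 123 227 280 147 150 51.14912364821714 1.4915735973737316
coaster_mid_centre scene [([195.3, 177.6], 0.68)]
tray_in 0.64 [253.1, 236.7] 3790 212 297 135 257 -58.066476398292096 -0.20369316621788158
tray_in scene [([216.4, 168.0], 0.56)]
expected top face corners [[224.0, 151.0], [282.0, 151.0], [226.0, 226.0], [280.0, 226.0]] scene c [[197. 170.]]
[(0, 136, 133, 129), (8, 138, 135, 131), (16, 138, 135, 131), (24, 139, 136, 132), (32, 140, 137, 133), (40, 141, 137, 133), (48, 141, 138, 133), (56, 141, 138, 134), (64, 142, 139, 135), (72, 143, 139, 135), (80, 142, 139, 135), (88, 143, 140, 136), (96, 143, 139, 135), (104, 143, 139, 134), (112, 142, 138, 133), (120, 142, 138, 132), (128, 141, 136, 131), (136, 115, 98, 78), (144, 138, 115, 88), (152, 118, 91, 73), (160, 120, 93, 73), (168, 122, 94, 74), (176, 168, 121, 85), (184, 176, 125, 87), (192, 176, 125, 87), (200, 177, 125, 85), (208, 177, 124, 83), (216, 176, 123, 81), (224, 119, 88, 63), (232, 108, 87, 64), (240, 225, 187, 124), (248, 226, 194, 128), (256, 224, 200, 140), (264, 226, 222, 217), (272, 65, 64, 64), (280, 61, 61, 63), (288, 59, 59, 61), (296, 139, 132, 128), (304, 132, 126, 122), (312, 127, 121, 117), (320, 134, 128, 123), (328, 14, 15, 17), (336, 14, 15, 17), (344, 14, 15, 17), (352, 14, 15, 17), (360, 6, 6, 7), (368, 7, 6, 7), (376, 6, 6, 7)]
```

Pile end shows at row ~150 and columns 227–280, matching a flat pile inside the tray (expected row 151, columns 224–282); nothing is touched by the robot.

```bash
python3 -c "
from cell import env
print(env.job_done())"
```

```text
the job is handed in; nothing more can be done
None
```

The three oblong coasters were lifted as one pile, tilted on the hood's edge, slid in under the hood, laid flat, regripped twice inside the tray to square up a lower coaster that had slid about 6 mm, and let go at about 16 s; the job is handed in, its verdict was not shown, and I viewed 13 pictures against the limit of 10.

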